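# Arm the gel imager and hold its enabling handle at mid travel

### The job

Arm the imager: push the round mushroom-headed plunger fully home and let it spring back out. Then press down the sprung T-handle of the white control console until the middle of its bar is level with the tip of the steel pointer beside it, and keep it steadily there: it is a dead-man handle, so your program finishes while still holding it down at that level, and it must never be pushed all the way down to its bottom stop. Leave the small square-headed plunger alone and do not knock the other things on the bench about.

Things in the scene. Friction and masses are not known exactly. Their poses are not given: they have to be found in the camera images.
- handle_mid (a point): centre of the T-handle's bar: a grey horizontal round bar 100 mm long, 22 mm diameter, on the end of a flat steel arm (24 mm wide, 10 mm thick) hinged on the console. Its y axis is the console's y axis (along the bar); its x axis points away from the handle to the hinge when the arm is level. At rest the bar's centre is 185 mm above the bench; at the bottom stop it is 75 mm above. Nothing on the console stands higher than 155 mm except the arm and handle
- enable (a joint): angle of the T-handle's arm (rad): 0 at rest, arm sloping up 0.35 rad; grows as the handle is pushed down; bottom stop at 0.70. The hinge axis is 160 mm from the bar's centre, 130 mm above the bench: the bar's centre is at height 0.130 + 0.160*sin(0.35 - angle) m. A spring returns it: pushing down on the bar takes about 4 N at first and about 10 N near the bottom stop
- pointer_tip (a point): tip of the steel pointer, a small cone 16 mm thick tapering to 3 mm, on a collar on the upright post (14 mm diameter, top 150 mm above the bench) beside the handle's +y end. It points along the console's -y at the end of the bar; the gap to the bar's end is 14 mm. It is fixed, at a height that differs from time to time (about 100 to 140 mm above the bench): the level at which to hold the bar's centre
- console: the white control console, fixed to the bench: a deck 160 x 260 x 20 mm in front and a housing 160 x 170 x 110 mm (hinge cheeks to 147 mm) behind. Origin on the bench, 50 mm behind the deck's centre and 110 mm in front of the housing's centre; its -x faces the robot's side, z up; at rest the bar's centre is at (-0.070, 0, 0.185) of this frame, level arm (-0.080, 0, 0.130)
- armer_top (a point): centre of the flat top of the round mushroom-headed plunger (head 46 mm diameter, flat top 38 mm, black) on a grey pedestal 76 x 76 x 40 mm, fixed. The top is 76 mm above the bench at rest and 62 mm when fully home
- armer (a joint): how far the mushroom plunger is pushed in (m): 0 at rest, 0.014 fully home; its spring takes about 4 N at first, 10 N at the end, and pushes it back out when let go
- eject_top (a point): centre of the flat top of the other plunger, with a small square head 24 x 24 mm, black, on a pedestal like the first; top 76 mm above the bench. Leave alone
- eject (a joint): how far the square plunger is pushed in (m): 0 at rest
- mouse_c (a point): a loose black computer mouse, 90 x 56 x 32 mm; point at its centre; x along it
- rack_c (a point): a loose white tube rack, 110 x 200 mm, 72 mm high with its tubes; point at its centre 22 mm up
- dishes_c (a point): a loose stack of clear culture dishes, 90 mm diameter, 45 mm high; centre
- bottle_c (a point): a loose white bottle, 60 mm diameter, 150 mm high; centre
- marker_c (a point): a loose marker pen, 120 x 16 x 15 mm; centre
- tipbox_c (a point): a loose grey open tip box, 85 x 120 x 50 mm; centre
Things that resemble listed ones, but are neither listed nor needed, are in the scene too. Leave any blue or pink look-alike of the part that bears eject_top alone. What is shaped like the part that bears armer_top but brown is not meant.

How it is judged:
By the outcome, as a careful person would: the job done as asked, in the order asked, and still so for the second after the job is handed in, while the arm keeps its last pose, push and grip.
It also fails if it takes over 40 s, if anything falls off the work surface, if the arm or the gripper's body presses on something with over 40 N, if the wrist force passes 120 N, or if a joint passes its speed limit or range.

### The arm

A 7-joint arm with a two-finger parallel gripper is mounted at the origin on the work surface. World frame = base frame: x ahead of the robot, y to its left, z up, the work surface at z = 0. Lengths are in m, angles in rad, forces in N, time in s.
With the tool pointing down it reaches from about 0.4 to 0.875 m from the base axis. Payload 19.3 kg.
Tool frame: the origin (TCP) lies at the very end of the fingers, on their centre line; the grasp point (between the pads) lies 19 mm behind it; z points along the fingers, y is the line along which they close (so a half turn about z gives the same grasp; the last joint's range is limited). The gripper opens to 85 mm and grips with 20 to 120 N. Pads are 22 mm wide; open, the fingers measure 114 mm over their backs; the gripper's body (76 mm by 85 mm) begins 54 mm behind the grasp point. The pads swing forward as they close: fully open they stand 13 mm farther back than shut.
Start: joints at [1.168, 0.521, -0.036, 1.599, 0.021, 1.021, -0.113], TCP at [0.204, -0.591, 0.231] pointing down, gripper open.
Joint ranges: [-2.91, 2.91], [-0.3, 2.13], [-1.5, 1.42], [0.17, 2.43], [-1.26, 4.41], [0.16, 1.93], [-2.52, 2.52]. Speed limits (rad/s): [1.89, 1.89, 2.39, 2.39, 3.01, 3.01, 3.01].

### API

Orientations are given as a unit quaternion [x, y, z, w].
In Python, from station import arm gives the robot as it stands.
- The arm moves only by the tool step_arm, never from a script. Its argument "increments" is a list of rows, each an object with "slide": the shift along the world's x, y, z in cm, a list of three; "spin": the turn about the world's z in rad. A call has 1 to 12 rows; each row shifts and turns the commanded pose from where the row before left it; what a row does not reach is not made up. A row lasts 1/8 s, in which the tool goes at most 62.5 mm and 10.7 degrees, less where a joint would pass 70% of its speed; a pose out of reach is approached as far as the arm can. A call is refused whole if a number of a shift passes 6.25 or a number of a turn 0.188, either way. A call with a gripper value outside its range is refused whole. "claw" is the closure, from 0 (fully open) to 1 (shut), set as the call begins (left out, the last holds). The fingers move at their own pace and stop on an object; the grip force is fixed at half the most. Time passes only in rows, so rows that do not move let the fingers close. It gives the time, the measured TCP pose, the force, the opening and the grip force at its end, in the units of the state.
- arm.get_state(): the state, without advancing time (a new reading comes with each control period).
- arm.snapshot(name): name is "scene" or "top" or "wrist"; returns a dict with "frame" (480x640x3 uint8, blue, green, red), "range_z" (480x640 float32, m along the optical axis (not along the pixel's ray), 0 where there is no reading), "fx", "fy", "cx", "cy" (pixels), "camera_from_world" (4x4, takes a point from world to camera coordinates). Camera axes: x right, y down, z forward; pixel columns grow to the right and rows downward; lengths in m; the calibration is good to about 2 mm. A picture is of the moment at which its call begins.
- arm.hand_in(): hands the job in; it is judged then, once.
The state is a dict: "clock": time; "joints": joint angles; "qvel": joint speeds; "joint_torque": joint torques, N m; "position": TCP position; "eef_rot": TCP orientation; "ft_force": force on the tool from outside, world axes, zero at the start; "moment": the same for the moment, N m; "opening": opening from 0.0 (shut) to 1.0 (fully open); "gripper_force": force on a finger pad.
Only numpy, scipy, OpenCV 4.12 (cv2) and the standard library are available. Lean on these libraries where they do the work, as an engineer would, in place of code of your own. Each camera call takes 0.05 s, during which the arm holds its last target. There are 200 camera calls.

## Working session

There is one attempt and no reset: what is moved stays moved. The work goes in short steps, Python scripts to look and compute and a tool call to move; the robot and the scene stay as the last step left them, time stands still between calls to the robot, and variables do not carry over. Pictures are saved under pics/ and viewed, at most 10 in all, crops included, and the job is handed in when it is done.

Besides the shell and the picture viewer there is one more tool, called in YAML: its name, and indented under it one key for each argument. step_arm: Moves the arm, as the interface text tells. Its arguments: {"type":"object","properties":{"increments":{"type":"array"},"claw":{"type":"number"}},"required":["increments"]}

```bash
mkdir -p pics; cat > h.py <<'E'
import numpy as np, cv2
from station import arm
def snap(name, tag):
    s=arm.snapshot(name); np.savez(f'{tag}.npz',**{k:np.array(v) for k,v in s.items()}); cv2.imwrite(f'pics/{tag}.png',s['frame']); return s
def load(tag): return dict(np.load(f'{tag}.npz'))
def pt(s,u,v,r=1):
    p=s['range_z'][v-r:v+r+1,u-r:u+r+1]; z=np.median(p[p>0]) if (p>0).any() else np.nan
    c=np.array([(u-s['cx'])/s['fx']*z,(v-s['cy'])/s['fy']*z,z,1]); return (np.linalg.inv(s['camera_from_world'])@c)[:3]
def cloud(s):
    z=s['range_z']; v,u=np.indices(z.shape); c=np.stack([(u-s['cx'])/s['fx']*z,(v-s['cy'])/s['fy']*z,z,np.ones_like(z)],-1)
    w=(c@np.linalg.inv(s['camera_from_world']).T)[...,:3]; w[z<=0]=np.nan; return w
E
python3 - <<'E'
from h import *
snap('scene','scene0'); snap('top','top0'); print(arm.get_state())
E
```

```text
{'clock': 0.1, 'joints': array([ 1.16781847,  0.52195867, -0.03631475,  1.59993432,  0.02117472,
        1.02111372, -0.11276336]), 'qvel': array([-0.00167662, -0.00083685,  0.00017686, -0.00127303,  0.00053986,
        0.00075846,  0.0012868 ]), 'joint_torque': array([ 3.33239259e-03, -9.28484631e+01,  1.98345423e+00, -3.70531976e+01,
        1.80609914e-02,  5.27699391e-03,  1.01672850e-05]), 'position': array([ 0.20403799, -0.59043867,  0.23078674]), 'eef_rot': array([ 9.86189043e-01,  1.65622783e-01, -1.13302744e-04, -5.02447482e-04]), 'ft_force': array([0.28188603, 1.07759326, 0.49292084]), 'moment': array([0.01285622, 0.00742179, 0.01328237]), 'gripper_force': 0.0, 'opening': 0.9993906220601223}
```

View pics/scene0.png

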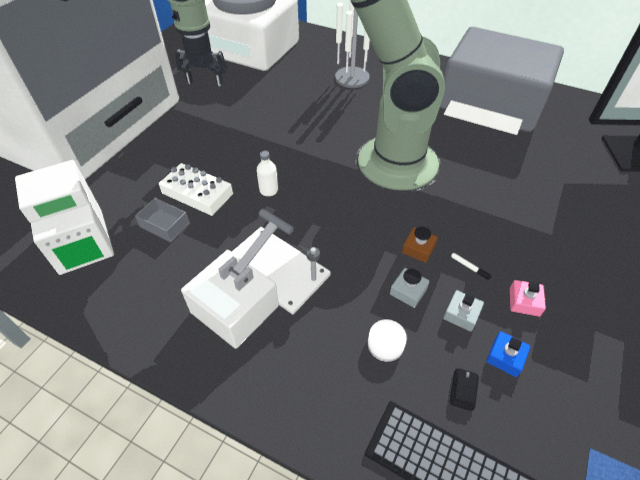

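View pics/top0.png

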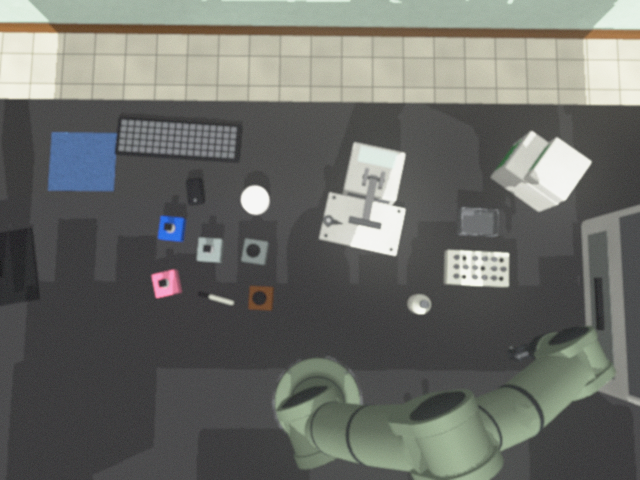

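The scene view shows the robot at the top and the console around (255,275) with its T-bar at (276,222). The pointer post is at (314,265). The pedestals are brown (422,240), grey round (411,283), grey square (464,308), blue (509,352) and pink (528,296).

The armer is the grey pedestal with the round head: scene (411,283), top (254,251). Brown is excluded, and the grey one with the square head, top (209,250), is eject. I'll confirm this in an enlarged crop.

```bash
python3 - <<'E'
from h import *
s=load('scene0'); t=load('top0')
a=cv2.resize(s['frame'][225:330,370:510],None,fx=4,fy=4,interpolation=2)[:400,:560]
b=cv2.resize(t['frame'][135:265,310:415],None,fx=4,fy=4,interpolation=2)
c=np.zeros((520,800,3),np.uint8); c[:400,:380]=a[:,:380]; c[:,380:]=b[:,:420]; cv2.imwrite('pics/crop1.png',c)
W=cloud(t); S=cloud(s)
def stat(W,u0,u1,v0,v1,z0,z1):
    w=W[v0:v1,u0:u1].reshape(-1,3); w=w[(w[:,2]>z0)&(w[:,2]<z1)]; return w
for n,W_,box in (('top',W,(238,272,236,268)),('scene',S,(385,435,262,305))):
    w=stat(W_,*box,.066,.085); print(n,'armer',len(w),w.mean(0),(w.max(0)+w.min(0))/2,np.ptp(w,axis=0))
    
for n,W_,box in (('top',W,(340,390,205,240)),('scene',S,(250,300,200,245))):
    w=stat(W_,*box,.165,.21); m=w.mean(0); print(n,'bar',len(w),m,w[:,2].max())
    e,V=np.linalg.eigh(np.cov(w[:,:2].T)); print(V[:,1],np.ptp((w[:,:2]-m[:2])@V[:,1]))
w=stat(W,310,415,185,265,.012,.028); print('deck',cv2.minAreaRect(w[:,:2].astype(np.float32)))
w=stat(W,340,410,140,205,.1,.12); print('housing',cv2.minAreaRect(w[:,:2].astype(np.float32)))
w=stat(S,300,325,240,285,.03,.2); print('post',len(w)); 
for z in np.arange(.03,.17,.01):
    q=w[abs(w[:,2]-z)<.005]; 
    if len(q): print(round(z,3),len(q),q.mean(0).round(4),np.ptp(q,axis=0).round(3))
E
```

```text
top armer 159 [0.47569577 0.20832365 0.0764744 ] [0.47595265 0.20928141 0.0758871 ] [0.04196428 0.04564864 0.01773483]
scene armer 224 [0.48331266 0.2092506  0.07402379] [0.48155822 0.20890466 0.07283342] [0.04530705 0.04515922 0.01228706]
top bar 358 [ 0.56349061 -0.14114126  0.18845344] 0.2041286628379737
[0.19292323 0.98121385] 0.0994296359931591
scene bar 550 [ 0.57544369 -0.13888731  0.18407518] 0.19840057645227138
[-0.01547889  0.99988019] 0.09974164824425576
deck ((0.5443859696388245, -0.14267787337303162), (0.3058778941631317, 0.2489105612039566), 81.34156036376953)
housing ((0.7290816307067871, -0.17601323127746582), (0.1698640137910843, 0.162629172205925), 78.12808990478516)
post 286
0.03 5 [ 0.5751 -0.0253  0.0318] [0.006 0.006 0.003]
0.04 13 [ 0.5753 -0.0271  0.0402] [0.008 0.01  0.009]
0.05 9 [ 0.5751 -0.0262  0.0504] [0.006 0.011 0.009]
0.06 11 [ 0.5756 -0.0267  0.0599] [0.006 0.011 0.009]
0.07 11 [ 0.5755 -0.0264  0.0707] [0.006 0.01  0.009]
0.08 12 [ 0.5747 -0.0267  0.08  ] [0.007 0.01  0.009]
0.09 11 [ 0.5747 -0.0265  0.0894] [0.007 0.01  0.009]
0.1 12 [ 0.5748 -0.0264  0.0997] [0.007 0.01  0.009]
0.11 1 [ 0.5781 -0.0274  0.1071] [0. 0. 0.]
0.12 13 [ 0.5804 -0.0266  0.1226] [0.019 0.037 0.004]
0.13 72 [ 0.5749 -0.0381  0.1312] [0.029 0.058 0.01 ]
0.14 93 [ 0.5732 -0.0284  0.138 ] [0.032 0.044 0.009]
0.15 23 [ 0.5714 -0.0289  0.1485] [0.011 0.014 0.008]
```

View pics/crop1.png

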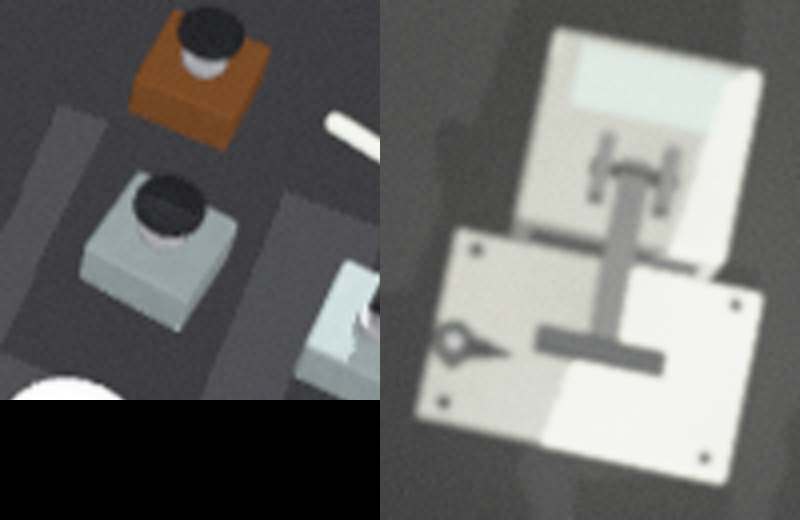

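The crop confirms it: the grey pedestal with the round black head is armer, at about (0.478, 0.209, 0.076). The pointer cone sits beside the bar's +y end.

step_arm:
  claw: 1
  increments:
    - {"slide": [3.7, 3.6, 0.9], "spin": 0}
    - {"slide": [3.7, 3.6, 0.9], "spin": 0}
    - {"slide": [3.7, 3.6, 0.9], "spin": 0}
    - {"slide": [3.7, 3.6, 0.9], "spin": 0}
    - {"slide": [3.7, 3.6, 0.9], "spin": 0}
    - {"slide": [3.7, 3.6, 0.9], "spin": 0}
    - {"slide": [3.7, 3.6, 0.9], "spin": 0}
    - {"slide": [3.7, 3.6, 0.9], "spin": 0}
    - {"slide": [0, 6, 0], "spin": 0}
    - {"slide": [0, 6, 0], "spin": 0}
    - {"slide": [0, 6, 0], "spin": 0}
    - {"slide": [0, 6, 0], "spin": 0}

```text
clock: 1.6
position: [0.4997, -0.0609, 0.3032]
eef_rot: [0.986, 0.166, -0.0, 0.0]
ft_force: [0.9, 0.4, 0.7]
opening: 0.003
gripper_force: 0.0
```

```bash
python3 - <<'E'
from h import *
st=arm.get_state(); print(st['clock'],st['position'],st['eef_rot'],st['joints'].round(2),st['ft_force'])
snap('wrist','w1')
E
```

```text
1.6 [ 0.49974072 -0.06085635  0.30323472] [ 9.86199062e-01  1.65563900e-01 -6.22028455e-05  3.69361143e-05] [ 0.21  0.26 -0.26  1.81  0.07  1.08 -1.31] [0.92902904 0.36463282 0.7105706 ]
```

View pics/w1.png

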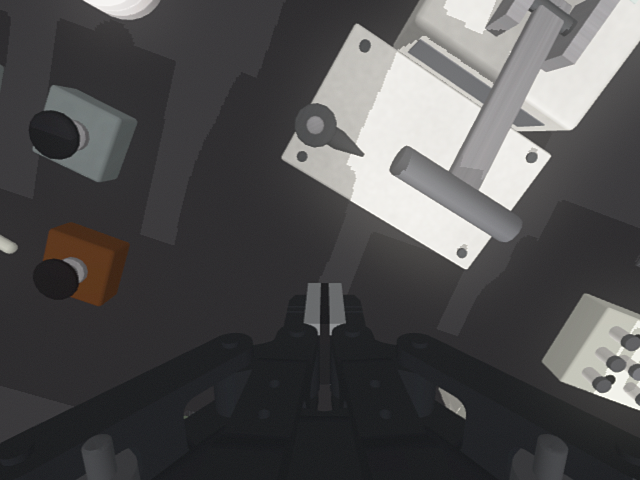

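The wrist view shows the armer head at (55,135). The pointer tip is at (363,155), with the post top at (316,124). The bar runs from (400,160) to (512,228).

```bash
python3 - <<'E'
from h import *
s=load('w1'); W=cloud(s)
def rng(u0,u1,v0,v1,z0,z1):
    w=W[v0:v1,u0:u1].reshape(-1,3); return w[(w[:,2]>z0)&(w[:,2]<z1)]
w=rng(20,100,100,170,.068,.085); print('armer',len(w),cv2.minEnclosingCircle(w[:,:2].astype(np.float32)),np.median(w,0))
w=rng(380,530,140,250,.17,.21); print('bar',cv2.minAreaRect(w[:,:2].astype(np.float32)),np.percentile(w[:,2],98))
w=rng(295,380,95,165,.09,.16); post=np.array([.573,-.0264])
y=np.array([np.sin(.2),np.cos(.2)])
# post top
q=w[w[:,2]>.143]; print('posttop',q.mean(0)); post=q.mean(0)[:2]
d=-(w[:,:2]-post)@y; x=(w[:,:2]-post)@np.array([y[1],-y[0]])
for a in np.arange(-.012,.06,.004):
    m=(d>a)&(d<a+.004)
    if m.any(): print(round(a,3),m.sum(),'topz',np.percentile(w[m,2],97).round(4),'med',np.median(w[m,2]).round(4),'x',x[m].min().round(4),x[m].max().round(4))
print('tip',pt(s,362,154),pt(s,358,151),pt(s,363,155,0))
S=load('scene0'); W=cloud(S); w=rng(290,330,235,290,.1,.16)
d=-(w[:,:2]-[.573,-.0264])@y
for a in np.arange(0,.06,.004):
    m=(d>a)&(d<a+.004)
    if m.any(): print('S',round(a,3),m.sum(),w[m].mean(0).round(4),np.ptp(w[m,2]).round(4))
E
```

```text
armer 1958 ((0.4795788824558258, 0.20710641145706177), 0.02398073673248291) [0.48001685 0.20438924 0.07635323]
bar ((0.57453453540802, -0.1442263424396515), (0.10014045983552933, 0.06084711477160454), 78.1435775756836) 0.19729327342764114
posttop [ 0.56855321 -0.03088446  0.15049953]
-0.012 176 topz 0.1404 med 0.1391 x -0.014 0.0142
-0.008 199 topz 0.1512 med 0.1394 x -0.0157 0.016
-0.004 221 topz 0.1519 med 0.1398 x -0.0165 0.0166
0.0 224 topz 0.1517 med 0.1399 x -0.0168 0.0163
0.004 210 topz 0.1512 med 0.1392 x -0.0157 0.0155
0.008 175 topz 0.1406 med 0.1391 x -0.0136 0.014
0.012 121 topz 0.1403 med 0.1389 x -0.0105 0.011
0.016 99 topz 0.1389 med 0.1368 x -0.008 0.0076
0.02 96 topz 0.1386 med 0.1361 x -0.0079 0.0078
0.024 84 topz 0.1384 med 0.1356 x -0.0071 0.0067
0.028 71 topz 0.1365 med 0.1348 x -0.006 0.006
0.032 56 topz 0.1354 med 0.1339 x -0.005 0.0042
0.036 43 topz 0.1348 med 0.133 x -0.0041 0.0035
0.04 31 topz 0.1338 med 0.1323 x -0.0029 0.0024
0.044 9 topz 0.1335 med 0.1309 x -0.0019 0.001
tip [ 0.55960368 -0.07429858  0.1319888 ] [ 0.5607991  -0.0702143   0.13333163] [ 0.55911694 -0.07537352  0.13187507]
S 0.0 24 [ 0.5753 -0.0289  0.1399] 0.0292
S 0.004 19 [ 0.5748 -0.0327  0.1383] 0.0519
S 0.008 10 [ 0.579  -0.0367  0.1366] 0.0247
S 0.012 11 [ 0.5754 -0.0411  0.1353] 0.0089
S 0.016 10 [ 0.5694 -0.0438  0.1352] 0.0208
S 0.02 8 [ 0.5683 -0.0486  0.1327] 0.0138
S 0.024 7 [ 0.5697 -0.0518  0.1338] 0.0076
S 0.028 8 [ 0.5663 -0.0556  0.1326] 0.0063
S 0.032 5 [ 0.5672 -0.0598  0.1316] 0.0071
S 0.036 5 [ 0.5655 -0.0635  0.1317] 0.0066
S 0.04 1 [ 0.5616 -0.0668  0.131 ] 0.0
S 0.044 4 [ 0.5619 -0.071   0.129 ] 0.0055
```

step_arm:
  increments:
    - {"slide": [-0.4, 5.36, -3.2]}
    - {"slide": [-0.4, 5.36, -3.2]}
    - {"slide": [-0.4, 5.36, -3.2]}
    - {"slide": [-0.4, 5.36, -3.2]}
    - {"slide": [-0.4, 5.36, -3.2]}
    - {"slide": [0, 0, -4.3]}
    - {"slide": [0, 0, -2]}
    - {"slide": [0, 0, 0]}

```text
schema error: expected keys slide, spin
```

```bash
python3 - <<'E'
from h import *
st=arm.get_state(); print(st['clock'],st['position'],st['ft_force'])
s=snap('wrist','w2')
E
```

```text
1.65 [ 0.49978702 -0.05279973  0.3034467 ] [ 1.57822495 11.7829106   1.35947097]
```

View pics/w2.png

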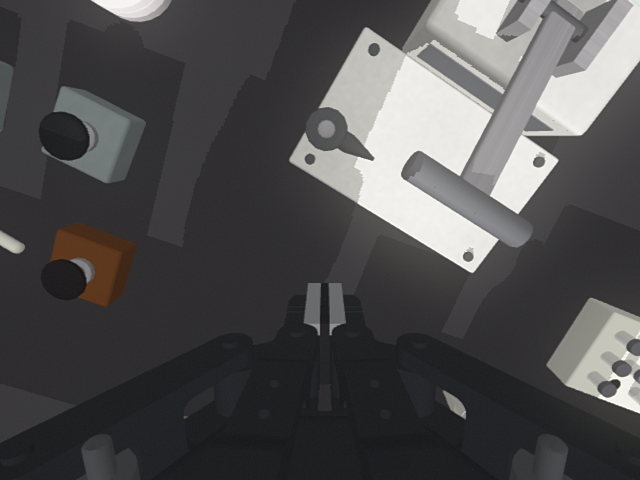

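The call was refused because it needs the spin key, so the arm hasn't moved. The view is unchanged apart from a small settle: armer head at (65,135), pointer tip at (373,158).

step_arm:
  increments:
    - {"slide": [-0.4, 5.36, -3.2], "spin": 0}
    - {"slide": [-0.4, 5.36, -3.2], "spin": 0}
    - {"slide": [-0.4, 5.36, -3.2], "spin": 0}
    - {"slide": [-0.4, 5.36, -3.2], "spin": 0}
    - {"slide": [-0.4, 5.36, -3.2], "spin": 0}
    - {"slide": [0, 0, -4.3], "spin": 0}
    - {"slide": [0, 0, -1.5], "spin": 0}
    - {"slide": [0, 0, 0], "spin": 0}
    - {"slide": [0, 0, 0], "spin": 0}

```text
clock: 2.82
position: [0.4811, 0.2048, 0.0868]
eef_rot: [0.986, 0.165, 0.001, -0.0]
ft_force: [0.5, -0.1, 0.1]
opening: -0.003
gripper_force: 0.0
```

```bash
python3 - <<'E'
from h import *
st=arm.get_state(); print(st['clock'],st['position'],st['ft_force'])
s=snap('wrist','w3'); W=cloud(s)
w=W.reshape(-1,3); w=w[(w[:,2]>.045)&(abs(w[:,0]-.48)<.06)&(abs(w[:,1]-.207)<.06)&(w[:,2]<.078)]
print(len(w),np.nanmin(w,0),np.nanmax(w,0))
# after settling, pose of pointer/bar from w2
s=load('w2'); W=cloud(s)
def rng(u0,u1,v0,v1,z0,z1):
    w=W[v0:v1,u0:u1].reshape(-1,3); return w[(w[:,2]>z0)&(w[:,2]<z1)]
w=rng(390,545,140,255,.192,.21); print('bar crest',len(w),cv2.minAreaRect(w[:,:2].astype(np.float32)),w[:,2].max())
w=rng(30,95,105,165,.070,.085); print('armer',len(w),cv2.minEnclosingCircle(w[:,:2].astype(np.float32)))
w=rng(310,345,110,150,.146,.16); print('post',w.mean(0)); print('tip',pt(s,371,157))
E
```

```text
2.825 [0.48106577 0.20475021 0.08678668] [ 0.5050487  -0.07279218  0.10653329]
4356 [0.45799199 0.18516075 0.06765648] [0.50139825 0.23021051 0.07799788]
bar crest 3652 ((0.5554096698760986, -0.1402733325958252), (0.10037514567375183, 0.01911553554236889), 78.23468780517578) 0.19877427173188875
armer 1909 ((0.47930726408958435, 0.20727688074111938), 0.023622877895832062)
post [ 0.56851242 -0.03088466  0.15057357]
tip [ 0.56000443 -0.07306877  0.13270436]
```

View pics/w3.png

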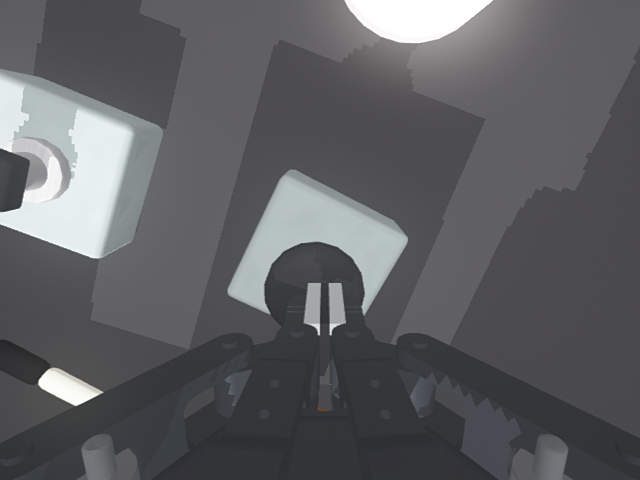

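The fingertips are over the round head at (314,285), and the square plunger is well to the left. I'll press now.

step_arm:
  increments:
    - {"slide": [-0.1, 0.2, -0.8], "spin": 0}
    - {"slide": [0, 0, -0.6], "spin": 0}
    - {"slide": [0, 0, -0.5], "spin": 0}
    - {"slide": [0, 0, -0.4], "spin": 0}
    - {"slide": [0, 0, 0], "spin": 0}
    - {"slide": [0, 0, 0], "spin": 0}

```text
clock: 3.62
position: [0.4797, 0.2073, 0.0626]
eef_rot: [0.986, 0.166, 0.001, -0.0]
ft_force: [-0.1, -0.5, 10.1]
opening: -0.001
gripper_force: 4.8
```

step_arm:
  increments:
    - {"slide": [0, 0, -0.1], "spin": 0}
    - {"slide": [0, 0, 0], "spin": 0}
    - {"slide": [0, 0, 0], "spin": 0}

```text
clock: 4.0
position: [0.4797, 0.2073, 0.062]
eef_rot: [0.986, 0.166, 0.001, -0.0]
ft_force: [-2.3, -0.4, 17.5]
opening: 0.003
gripper_force: 8.9
```

The force rose above the spring's 10 N with the top at 62 mm, so the plunger is fully home. Next I'll release it and go over the handle.

step_arm:
  increments:
    - {"slide": [0, 0, 1.5], "spin": 0}
    - {"slide": [0, 0, 6], "spin": 0}
    - {"slide": [0, 0, 6], "spin": 0}
    - {"slide": [0, 0, 6], "spin": -0.06}
    - {"slide": [1.08, -4.97, 0], "spin": -0.08}
    - {"slide": [1.08, -4.97, 0], "spin": -0.08}
    - {"slide": [1.08, -4.97, 0], "spin": -0.08}
    - {"slide": [1.08, -4.97, 0], "spin": -0.08}
    - {"slide": [1.08, -4.97, 0], "spin": -0.08}
    - {"slide": [1.08, -4.97, 0], "spin": -0.08}
    - {"slide": [1.08, -4.97, 0], "spin": 0}
    - {"slide": [0, 0, 0], "spin": 0}

```text
clock: 5.5
position: [0.5545, -0.1449, 0.2556]
eef_rot: [0.994, -0.106, -0.0, 0.001]
ft_force: [-0.1, 0.9, -0.4]
opening: 0.001
gripper_force: 0.0
```

```bash
python3 - <<'E'
from h import *
st=arm.get_state(); print(st['clock'],st['position'],st['eef_rot'].round(3),st['ft_force'],st['joints'].round(2))
for n,box in (('top',(238,272,236,268)),('scene',(385,435,262,305))):
    s=snap(n,n+'1'); W=cloud(s); u0,u1,v0,v1=box; w=W[v0:v1,u0:u1].reshape(-1,3); w=w[(w[:,2]>.055)&(w[:,2]<.1)]; print(n,len(w),np.median(w[:,2]),w.mean(0))
    o=cloud(load(n+'0'))[v0:v1,u0:u1].reshape(-1,3); o=o[(o[:,2]>.055)&(o[:,2]<.1)]; print(' before',len(o),np.median(o[:,2]),o.mean(0))
E
```

```text
5.5 [ 0.55448532 -0.14489915  0.25563958] [ 0.994 -0.106 -0.     0.001] [-0.12366911  0.88681813 -0.43849693] [ 0.24  0.42 -0.11  1.71  0.06  1.02 -1.68]
top 163 0.07654083317740534 [0.47553446 0.20844926 0.07643744]
 before 161 0.07644501920481073 [0.47578812 0.20829406 0.07659388]
scene 222 0.07445647484553342 [0.48361458 0.20923292 0.07409665]
 before 225 0.0742066484587457 [0.4833856  0.20921354 0.07398499]
```

Armer is back at 76 mm, as before the press. Next I'll press the handle to a bit above the target level.

step_arm:
  increments:
    - {"slide": [0, 0, -3], "spin": 0}
    - {"slide": [0, 0, -2], "spin": 0}
    - {"slide": [0, 0, -1], "spin": 0}
    - {"slide": [-0.3, 0.05, -1], "spin": 0}
    - {"slide": [-0.3, 0.05, -1], "spin": 0}
    - {"slide": [-0.2, 0.05, -1], "spin": 0}
    - {"slide": [-0.1, 0.05, -1], "spin": 0}
    - {"slide": [-0.1, 0, -0.5], "spin": 0}
    - {"slide": [0, 0, -0.3], "spin": 0}
    - {"slide": [0, 0, 0], "spin": 0}
    - {"slide": [0, 0, 0], "spin": 0}

```text
clock: 6.98
position: [0.5446, -0.138, 0.149]
eef_rot: [0.995, -0.103, -0.0, -0.0]
ft_force: [-3.8, 2.5, 7.2]
opening: 0.001
gripper_force: 3.3
```

```bash
python3 - <<'E'
from h import *
st=arm.get_state(); print(st['clock'],st['position'],st['eef_rot'].round(3),st['ft_force'])
s=snap('wrist','w4'); q=snap('scene','scene2')
a=cv2.resize(q['frame'][190:310,230:340],None,fx=3.4,fy=3.4,interpolation=2)
b=cv2.resize(s['frame'],(533,400)); c=np.zeros((410,800,3),np.uint8); c[:408,:374]=a[:408]; c[:400,374:]=b[:,107:]; cv2.imwrite('pics/c4.png',c)
E
```

```text
6.975 [ 0.54459714 -0.13803551  0.14897963] [ 0.995 -0.103 -0.    -0.   ] [-3.84914017  2.52554054  7.2067187 ]
```

View pics/c4.png

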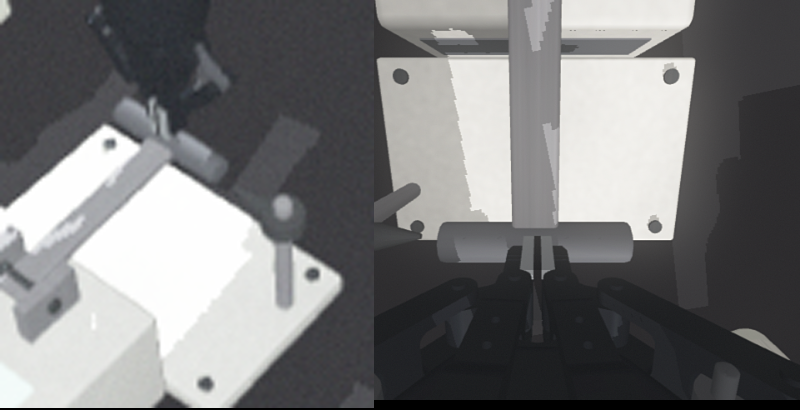

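The fingers are on the bar beside the arm, at (535,240) in the crop. The bar's left end at (440,240) faces the pointer tip at (420,235). I'll compare the two heights from the same depth image.

```bash
cat > m.py <<'E'
from h import *
import sys
s=load(sys.argv[1]); W=cloud(s); yv=np.array([.2044,.9789]); xv=np.array([.9789,-.2044]); b=np.array([.5456,-.1382])
w=W.reshape(-1,3); d=w[:,:2]-b; Y=d@yv; X=d@xv; Z=w[:,2]
for lo,hi in ((.03,.04),(.04,.049),(-.049,-.04)):
    m=(Y>lo)&(Y<hi)&(abs(X)<.02)&(Z>.09)&(Z<.18); 
    if m.sum()<5: continue
    A=np.c_[2*X[m],2*Z[m],np.ones(m.sum())]; 
    # circle centre, radius 11 mm
    from scipy.optimize import least_squares
    r=least_squares(lambda p:np.hypot(X[m]-p[0],Z[m]-p[1])-.011,[0,np.percentile(Z[m],95)-.011],loss='soft_l1',f_scale=.0005)
    print('bar',lo,m.sum(),'crest',np.percentile(Z[m],98).round(4),'fit',r.x.round(4),'rms',np.std(r.fun).round(5))
for lo in np.arange(.056,.1,.005):
    m=(Y>lo)&(Y<lo+.005)&(abs(X)<.02)&(Z>.1)&(Z<.17)
    if m.sum()>3: print('ptr',lo.round(3),m.sum(),'top',np.percentile(Z[m],98).round(4),'X',X[m].min().round(4),X[m].max().round(4),'axis',(np.percentile(Z[m],98)-(np.ptp(X[m]))/2).round(4))
E
python3 m.py w4; echo; python3 m.py w2; python3 -c "
from h import *
st=arm.get_state();print(st['clock'],st['position'],st['ft_force'])"
```

```text
bar 0.03 1155 crest 0.1504 fit [0.0005 0.1386] rms 0.00054
bar 0.04 999 crest 0.1501 fit [0.0004 0.1385] rms 0.00054
bar -0.049 1009 crest 0.1502 fit [0.0004 0.1385] rms 0.00054
ptr 0.061 52 top 0.1328 X -0.0013 0.0028 axis 0.1307
ptr 0.066 149 top 0.134 X -0.0024 0.0041 axis 0.1307
ptr 0.071 226 top 0.1353 X -0.0034 0.0054 axis 0.1308
ptr 0.076 305 top 0.1365 X -0.0047 0.0067 axis 0.1308
ptr 0.081 392 top 0.1379 X -0.0058 0.0083 axis 0.1308
ptr 0.086 388 top 0.1387 X -0.0066 0.0087 axis 0.1311
ptr 0.091 643 top 0.1399 X -0.0093 0.0115 axis 0.1294
ptr 0.096 942 top 0.1403 X -0.0133 0.0155 axis 0.1259

ptr 0.061 13 top 0.133 X -0.0012 0.0024 axis 0.1312
ptr 0.066 41 top 0.134 X -0.0029 0.0033 axis 0.1309
ptr 0.071 57 top 0.1358 X -0.0037 0.005 axis 0.1314
ptr 0.076 80 top 0.1365 X -0.0049 0.0062 axis 0.1309
ptr 0.081 101 top 0.1379 X -0.0068 0.0079 axis 0.1306
ptr 0.086 123 top 0.1387 X -0.0074 0.0084 axis 0.1308
ptr 0.091 126 top 0.1403 X -0.0075 0.0097 axis 0.1317
ptr 0.096 198 top 0.1405 X -0.0131 0.0147 axis 0.1266
7.075 [ 0.54463235 -0.13804098  0.1490186 ] [-4.26924562  3.73593688  7.16513638]
```

The bar is at 138.4 mm and the pointer tip at 130.8 mm in the same image, so I'll go 7.5 mm lower.

step_arm:
  increments:
    - {"slide": [0, 0, -0.3], "spin": 0}
    - {"slide": [0, 0, -0.25], "spin": 0}
    - {"slide": [0, 0, -0.15], "spin": 0}
    - {"slide": [0, 0, -0.05], "spin": 0}
    - {"slide": [0, 0, 0], "spin": 0}
    - {"slide": [0, 0, 0], "spin": 0}
    - {"slide": [0, 0, 0], "spin": 0}
    - {"slide": [0, 0, 0], "spin": 0}

```text
clock: 8.07
position: [0.5445, -0.1381, 0.1415]
eef_rot: [0.995, -0.103, -0.0, -0.0]
ft_force: [-5.7, 2.3, 7.6]
opening: -0.001
gripper_force: 3.4
```

```bash
python3 - <<'E'
from h import *
st=arm.get_state(); print(st['clock'],st['position'],st['ft_force'],abs(st['qvel']).max())
s=snap('wrist','w5'); cv2.imwrite('pics/c5.png',cv2.resize(s['frame'][190:340,40:360],None,fx=2.4,fy=2.4)); snap('scene','scene3')
E
python3 m.py w5
```

```text
8.075 [ 0.54453079 -0.13809645  0.14150352] [-5.7001215   2.26877411  7.58676228] 0.0014537898411643138
bar 0.03 1156 crest 0.1429 fit [0.0002 0.1311] rms 0.00055
bar 0.04 1000 crest 0.1429 fit [0.0002 0.131 ] rms 0.00057
bar -0.049 1005 crest 0.1426 fit [1.00e-04 1.31e-01] rms 0.00056
ptr 0.061 58 top 0.133 X -0.0013 0.0024 axis 0.1311
ptr 0.066 163 top 0.134 X -0.0022 0.0044 axis 0.1307
ptr 0.071 243 top 0.1349 X -0.0034 0.0051 axis 0.1307
ptr 0.076 341 top 0.1368 X -0.0046 0.0066 axis 0.1311
ptr 0.081 428 top 0.1378 X -0.0058 0.0082 axis 0.1309
ptr 0.086 431 top 0.1387 X -0.0065 0.0089 axis 0.1311
ptr 0.091 715 top 0.1398 X -0.0096 0.0115 axis 0.1292
ptr 0.096 1042 top 0.1402 X -0.0134 0.0156 axis 0.1257
```

View pics/c5.png

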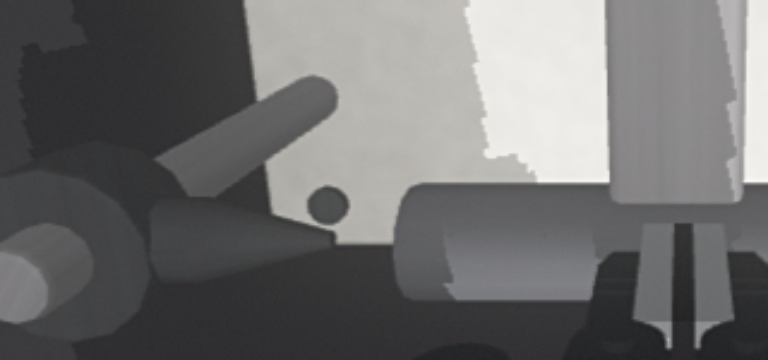

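The pointer tip, at (335,240) in the crop, lines up with the bar's end-centre at (397,242). Both are at about 131 mm and the arm is steady, so I'm handing in.

```bash
python3 -c "
from station import arm
print(arm.hand_in())"
```

```text
the job is handed in; nothing more can be done
None
```

I pushed the mushroom plunger fully home and it sprang back out. The T-handle is now held steady with its bar level with the pointer tip, both at about 131 mm. The job is handed in at about 8 s on the clock.

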